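# Stow the goblets in the drinks cart's travel rack

## Task

The cart is about to be wheeled away: stow every loose footed steel goblet in the low wooden travel rack. Swing the rack's door wide open by its handle, slide each goblet, mouth up, by its foot into the track from the open end and push it along until the first stands against the end stop and each next one is close up behind the one before, with no gaps; when all are in, shut the door. Leave the other things on the cart where they stand.

Things in the scene. Friction and masses are not known exactly. Their poses are not given: they have to be found in the camera images.
- rack: Low wooden rack with a track for goblet feet, fixed (place and yaw vary), 98 mm wide, open above. Origin: centre of the track's open end (mouth) at cart-top height; x runs from the mouth into the track, y across, z up. Channel 74 mm wide, its floor 6 mm above the cart top (plain 6 mm step at x = 0), side walls 50 mm high and 12 mm thick. Holds three goblets in a row with 14 mm to spare.
- track_end (a point): Centre of the end stop's face at the floor of the track: 206 mm from the mouth, 6 mm above the cart top. The end stop is a board 70 mm high and 12 mm thick.
- slot (a point): Above the middle of the mouth (rack x = 0, y = 0), at the top of the two brass lips, 26 mm above the cart top. The lips run along the whole track, are 6 mm thick (undersides 20 mm above the cart top, 14 mm above the track floor) and leave a slot 30 mm wide for the stem. So a foot enters only at the mouth, under the lips.
- door (a joint): Angle of the rack's door, rad: 0 shut (across the mouth), 2.1 widest; it starts shut or slightly ajar. Wooden panel 98 mm wide, top 64 mm above the cart top, 10 mm thick. Its free edge swings outward, away from the track, turning clockwise seen from above as the angle grows. It stays where it is left; about 1 N at the handle moves it.
- door_handle (a point): Grip point on the axis of the door's handle, 70 mm above the cart top. The handle is an upright round brass bar 12 mm thick, from 22 to 82 mm above the cart top, 34 mm out from the door's outer face, 14 mm from its free edge, 84 mm along the door from the hinge. It moves with the door, can turn within a grip and can be pinched from above from any side.
- door_hinge (a point): Point on the door's upright hinge line, 70 mm above the cart top; the line passes at x = -1 mm, y = +49 mm in the rack's frame.
- goblet0: Footed steel goblet (all alike, round, 115 mm high, about 0.2 kg): foot 64 mm wide, 7 mm thick; stem 18 mm thick up to 40 mm; open bowl 60 mm in outer diameter, straight-sided from 58 mm to the rim, wall 3 mm. Origin: centre of the foot's underside; z up through the mouth. Stands upright at the start. Two or three of the four are present, the others absent (None from the start).
- goblet1: Footed steel goblet (all alike, round, 115 mm high, about 0.2 kg): foot 64 mm wide, 7 mm thick; stem 18 mm thick up to 40 mm; open bowl 60 mm in outer diameter, straight-sided from 58 mm to the rim, wall 3 mm. Origin: centre of the foot's underside; z up through the mouth. Stands upright at the start. Two or three of the four are present, the others absent (None from the start).
- goblet2: Footed steel goblet (all alike, round, 115 mm high, about 0.2 kg): foot 64 mm wide, 7 mm thick; stem 18 mm thick up to 40 mm; open bowl 60 mm in outer diameter, straight-sided from 58 mm to the rim, wall 3 mm. Origin: centre of the foot's underside; z up through the mouth. Stands upright at the start. Two or three of the four are present, the others absent (None from the start).
- goblet3: Footed steel goblet (all alike, round, 115 mm high, about 0.2 kg): foot 64 mm wide, 7 mm thick; stem 18 mm thick up to 40 mm; open bowl 60 mm in outer diameter, straight-sided from 58 mm to the rim, wall 3 mm. Origin: centre of the foot's underside; z up through the mouth. Stands upright at the start. Two or three of the four are present, the others absent (None from the start).
- pourer: Bystander: white ceramic pourer, 115 mm high, 84 mm wide, handle at +y; on the turntable. Origin under its centre.
- strainer: Bystander: flat steel strainer, disc 80 mm, handle to +x reaching 113 mm from the disc's centre, 8 mm thick. Origin under the disc's centre.
- ice_mould: Bystander: grey silicone ice mould, 90 x 90 x 40 mm, on the turntable (round wooden, 240 mm wide, 30 mm high, fixed). Origin under its centre.
- amber_tumbler: Bystander, not to be stowed: squat amber tumbler without foot or stem, 80 mm wide, 75 mm high. Origin under its centre.
- jigger: Bystander: hourglass brass jigger, 52 mm wide, 85 mm high. Origin under its centre.
- stopper: Bystander: brass bottle stopper standing among the goblets, 36 mm wide, 46 mm high. Origin under its centre.
- coasters: Bystander: round block of cork coasters, 96 mm wide, 30 mm high. Origin under its centre.
Not all that is in view belongs to the job. What is shaped like the goblet2 but black, purple or red is not meant.

How it is judged (in metres and radians):
On the way, in this order (a step that is already met when the one before it is completed fails the run):
1. the rack's door is swung wide open (more than 1.2 rad) (value of joint door above 1.2 rad), for 0.2 s.
2. every goblet present stands in the track, closed up against the end stop (x of goblet0 in the frame of rack between 0.03 and 0.18 m and y of goblet0 in the frame of rack between -0.012 and 0.012 m and z of goblet0 in the frame of rack between 0.002 and 0.014 m and angle between each of goblet0, goblet1, goblet2, goblet3's own z axis and vertical below 0.15 rad and x of goblet1 in the frame of rack between 0.03 and 0.18 m and y of goblet1 in the frame of rack between -0.012 and 0.012 m and z of goblet1 in the frame of rack between 0.002 and 0.014 m and x of goblet2 in the frame of rack between 0.03 and 0.18 m and y of goblet2 in the frame of rack between -0.012 and 0.012 m and z of goblet2 in the frame of rack between 0.002 and 0.014 m and x of goblet3 in the frame of rack between 0.03 and 0.18 m and y of goblet3 in the frame of rack between -0.012 and 0.012 m and z of goblet3 in the frame of rack between 0.002 and 0.014 m and x of any of goblet0, goblet1, goblet2, goblet3 in the frame of rack above 0.158 m and (x of goblet0 in the frame of rack above 0.158 m or horizontal distance between goblet0 and goblet1 below 0.08 m or horizontal distance between goblet0 and goblet2 below 0.08 m or horizontal distance between goblet0 and goblet3 below 0.08 m) and (x of goblet1 in the frame of rack above 0.158 m or horizontal distance between goblet1 and goblet0 below 0.08 m or horizontal distance between goblet1 and goblet2 below 0.08 m or horizontal distance between goblet1 and goblet3 below 0.08 m) and (x of goblet2 in the frame of rack above 0.158 m or horizontal distance between goblet2 and goblet0 below 0.08 m or horizontal distance between goblet2 and goblet1 below 0.08 m or horizontal distance between goblet2 and goblet3 below 0.08 m) and (x of goblet3 in the frame of rack above 0.158 m or horizontal distance between goblet3 and goblet0 below 0.08 m or horizontal distance between goblet3 and goblet1 below 0.08 m or horizontal distance between goblet3 and goblet2 below 0.08 m)), for 0.2 s.
At the end, for the whole second after the job is handed in: Each goblet present is upright (0.15 rad), foot on the track floor under the lips, wholly past the mouth; the first within 16 mm of the end stop, each other within 16 mm of touching a neighbour; door below 0.10 rad; all at rest (all of step 2 and value of joint door below 0.1 rad and linear speed of each of goblet0, goblet1, goblet2, goblet3 below 0.02 m/s).
It fails at once if another thing on the cart (pourer, strainer, ice mould, amber tumbler, jigger, stopper or coasters) is moved more than 50 mm (distance of any of pourer, strainer, ice_mould, amber_tumbler, jigger, stopper, coasters from where it was at the start of the episode above 0.05 m).
It fails at once if the pourer, amber tumbler, jigger or stopper is knocked over (angle between any of pourer, amber_tumbler, jigger, stopper's own z axis and vertical above 0.7 rad).
Of goblet0, goblet1, goblet2, goblet3 only 2 to 3 are there at a start; the rules pass over those that are not, and their reading is None.
At some moment in a run one of goblet0, goblet1, goblet2, goblet3 may be knocked a few centimetres aside while the robot is not near it.
Once in a run the grip may slacken for a moment while it holds something.
It also fails if it takes over 210 s, if anything falls off the work surface, if the arm or the gripper's body presses on something with over 40 N, if the wrist force passes 120 N, or if a joint passes its speed limit or range.

## Robot

A 6-joint arm with a two-finger parallel gripper is mounted at the origin on the work surface. World frame = base frame: x ahead of the robot, y to its left, z up, the work surface at z = 0. Lengths are in mm, angles in rad, forces in N, time in s.
With the tool pointing down it reaches from about 275 to 750 mm from the base axis. Payload 10.2 kg.
Tool frame: the origin (TCP) lies on the centre line of the jaws, within the pads' length; the fingertips stand ahead of it and the grasp point (between the pads) lies 5 mm behind it (arm.tip_reach is the z of the fingertips in the tool frame, in mm); z points along the fingers, y is the line along which they close (so a half turn about z gives the same grasp; the last joint's range is limited). The gripper opens to 88 mm and grips with 3 to 60 N. Pads are 18 mm wide; open, the fingers measure 123 mm over their backs; the gripper's body (75 mm by 187 mm) begins 45 mm behind the grasp point.
Start: joints at [-0.223, 0.313, 1.498, -0, 1.331, -0.223], TCP at [525.006, -0.014, 252.72] pointing down, gripper open.
Joint ranges: [-2.94, 2.94], [-0.97, 2.17], [0.19, 2.56], [-1.23, 4.37], [0.02, 3.11], [-2.88, 2.88]. Speed limits (rad/s): [2.39, 2.39, 3.01, 3.14, 3.14, 3.14].

## Interface

Orientations are given as [roll, pitch, yaw] about the fixed x, y, z axes, in that order (R = Rz(yaw) Ry(pitch) Rx(roll)).
In Python, from plant import arm, get_image, camera_params, models gives the robot as it stands. Calls block until the motion is done:
- arm.move_ptp(position, orientation): joint-space move of the TCP to a pose.
- arm.servo_line(position, orientation=None, vel=150): straight line of the TCP; orientation=None keeps the orientation; vel is the mean speed in mm/s.
- arm.set_joints(angles): joint-space move.
- arm.command_gripper(opening): finger opening in mm; the grip force is fixed at half the most; returns when the fingers have stopped.
- arm.sleep(seconds).
- arm.ik(position, orientation): joint angles nearest the present ones, or None.
- arm.sense(): the state.
- get_image(name): name is "scene" or "side" or "wrist"; returns the picture (400x640x3 uint8, red, green, blue); there is no depth.
- camera_params(name): a dict with "intrinsics" (3x3 intrinsics, pixels), "extrinsics" (4x4, takes a point from world to camera coordinates). Camera axes: x right, y up, looking along -z (the intrinsics and any distortion apply to the point x, -y, -z); pixel columns grow to the right and rows downward; lengths in mm; the calibration is good to about 2 mm. A picture is of the moment at which its call begins: read the wrist's pose just before it. camera_params takes no time and is no camera call; for the wrist camera it gives the pose at the moment of the call.
A pose or a line that the arm cannot do raises arm.PlanningError and nothing moves.
- arm.finish_job(): hands the job in; it is judged then, once.
Trained networks look in the newest picture that a camera, given by its name, has taken for a name from the list of things; names that differ only in an ending like _2 or _b are one class to them, and where a whole thing is asked for, a point or a joint stands for the part that bears it (a point fixed in the world has none). Each returns a list of dicts, best first, with "score" (0 to 1); they miss things now and then, are a little off and sometimes report something else, mostly with a low value. They report only what shows in the picture. A call takes as long as a camera call. They do not tell look-alikes from the thing itself.
- models.spot_in(camera, thing): "centre" ([row, column] in pixels, amid what is visible of it).
- models.regions_of(camera, thing): "pixels" (400x640 bool, what is visible of it) and "centre" ([row, column] in pixels, amid what is visible of it).
- models.tip_of(camera, thing): "centre" ([row, column] in pixels: a listed point, or the origin of a listed thing).
The state is a dict: "time_s": time; "q": joint angles; "joint_velocities": joint speeds; "joint_torque": joint torques, N m; "eef_pos": TCP position; "ee_rot": TCP orientation; "contact_force": force on the tool from outside, world axes, zero at the start; "torque": the same for the moment, N m; "width": finger opening in mm; "gripper_force": force on a finger pad.
Only numpy, scipy, OpenCV 4.12 (cv2) and the standard library are available. Lean on these libraries where they do the work, as an engineer would, in place of code of your own. Each camera call takes 0.05 s, during which the arm holds its last target. There are 200 camera calls.

## Working session

There is one attempt and no reset: what is moved stays moved. The work goes in short steps, each a Python script; the robot and the scene stay as the last script left them, time stands still between calls to the robot, and variables do not carry over. Pictures are saved under pics/ and viewed, at most 14 in all, crops included, and the job is handed in when it is done.

```bash
ls; mkdir -p pics
cat > h.py <<'E'
import numpy as np, cv2
from plant import arm, get_image, camera_params, models
def save(cam,name):
    im=get_image(cam); cv2.imwrite(f'pics/{name}.png',im[:,:,::-1]); return im
def ray(cam,rc,P=None):
    P=P or camera_params(cam); K=np.array(P['intrinsics']);E=np.array(P['extrinsics'])
    d=np.linalg.inv(K)@[rc[1],rc[0],1]; d=np.array([d[0],-d[1],-d[2]])
    R=E[:3,:3];t=E[:3,3]; return -R.T@t, R.T@d
def onz(cam,rc,z,P=None):
    o,d=ray(cam,rc,P); return o+d*(z-o[2])/d[2]
def proj(cam,p,P=None):
    P=P or camera_params(cam); K=np.array(P['intrinsics']);E=np.array(P['extrinsics'])
    c=E[:3,:3]@np.array(p,float)+E[:3,3]; q=K@[c[0],-c[1],-c[2]]; return q[1]/q[2],q[0]/q[2]
E
python3 - <<'E'
from h import *
np.set_printoptions(precision=1,suppress=True)
for c in ['scene','side']:
    save(c,c+'0'); P=camera_params(c); print(c,P.keys(),ray(c,(200,320)))
    for t,z in [('goblet0',0),('slot',26),('track_end',6),('door_handle',70),('door_hinge',70),('rack',0)]:
        for r in models.tip_of(c,t): print(t,round(r['score'],2),np.array(r['centre']),onz(c,r['centre'],z)[:2])
    
s=arm.sense();print(s['time_s'],s['ee_rot'],arm.tip_reach)
E
```

```text
pics
scene dict_keys(['intrinsics', 'extrinsics']) (array([1364.1,  205.1,  908.6]), array([-0.7, -0.1, -0.7]))
goblet0 0.92 [175.3 447.1] [261.3 448. ]
goblet0 0.82 [205.3 373. ] [462.  199.3]
goblet0 0.82 [185.3 390.5] [352.  250.5]
goblet0 0.76 [200.  447.9] [390.8 445.6]
goblet0 0.74 [236.7 406. ] [579.2 312.4]
goblet0 0.6 [198.7 413.8] [405.3 332.5]
slot 0.91 [199.7 286.5] [514.2 -84.8]
track_end 0.77 [205.1 223.1] [ 558.8 -294.8]
track_end 0.67 [206.7 285. ] [527.9 -87.9]
track_end 0.32 [226.6 448.6] [518.3 441.3]
door_handle 0.65 [186.9 299.4] [491.3 -43.9]
door_handle 0.62 [221.3 449.1] [556.7 426.9]
door_hinge 0.57 [201.3 283.1] [565.4 -79.1]
rack 0.92 [206.4 284.3] [521.4 -92.5]
side dict_keys(['intrinsics', 'extrinsics']) (array([  97.3, 1246.1,  824.9]), array([ 0.3, -0.8, -0.5]))
goblet0 0.96 [279.6 357.9] [331. 248.]
goblet0 0.87 [260.6 317.7] [456.5 207.8]
goblet0 0.82 [339.7 360.8] [268.  449.1]
goblet0 0.76 [272.9 257.6] [586.8 313.8]
goblet0 0.61 [323.6 311.7] [388.4 439.8]
slot 0.59 [198.4 329.1] [522.3 -85.5]
track_end 0.78 [176.5 335.9] [ 560.4 -277.9]
door_handle 0.94 [193.4 334.2] [494.  -47.5]
door_hinge 0.67 [183.9 313.3] [576.2 -83. ]
door_hinge 0.21 [259.9 317.8] [426.7 293. ]
rack 0.97 [206.7 329.3] [518.3 -77.6]
0.7 [-3.1 -0.   1.6] 14.0
```

```bash
sleep 1; ls pics
```

```text
scene0.png
side0.png
```

View pics/scene0.png

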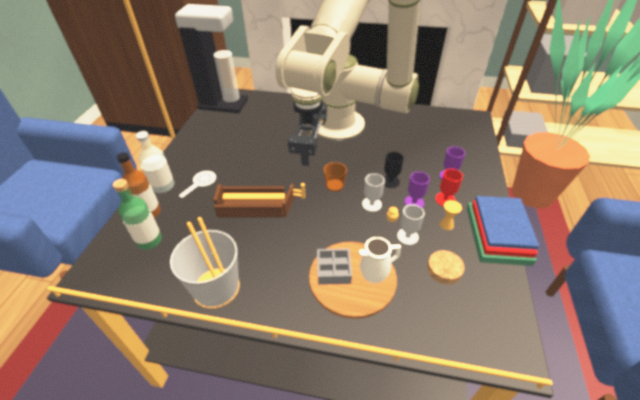

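View pics/side0.png

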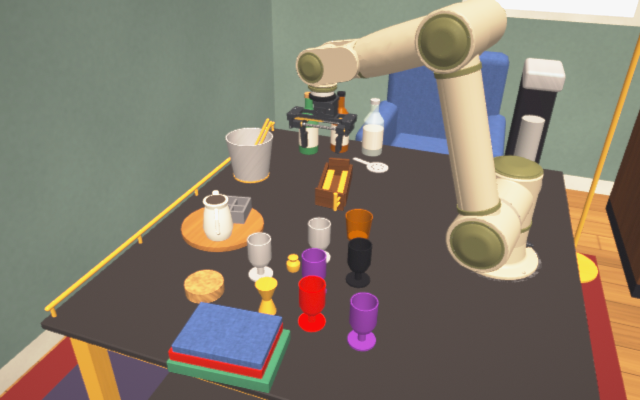

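The scene picture shows two grey goblets (bases near rows 205 and 237, columns 373 and 406), the rack at (200, 255) with its door handle at (187, 300), and black, purple and red decoys. The side view agrees: grey goblets at (260, 260) and (240, 320). Next I'll look closer with the wrist camera.

```bash
python3 - <<'E'
from h import *
np.set_printoptions(precision=1,suppress=True)
print(arm.sense()['ee_rot'])
rot=[np.pi,0,np.pi/2]
def look(name,things):
    P=camera_params('wrist'); save('wrist',name); print(name,ray('wrist',(200,320),P))
    for t,z in things:
        for r in models.tip_of('wrist',t): print(t,round(r['score'],2),np.array(r['centre']),onz('wrist',r['centre'],z,P)[:2])
arm.move_ptp([500,220,330],rot)
look('w_gob',[('goblet0',0),('stopper',0),('jigger',0)])
arm.move_ptp([520,-130,330],rot)
look('w_rack',[('slot',26),('track_end',6),('door_handle',70),('door_hinge',70),('rack',0)])
E
python3 -c "
import cv2,numpy as np
cv2.imwrite('pics/w_both.png',cv2.resize(np.vstack([cv2.imread('pics/w_gob.png'),cv2.imread('pics/w_rack.png')]),(480,600)))"
```

```text
[-3.1 -0.   1.6]
w_gob (array([500. , 298.4, 461.1]), array([-0. , -0.3, -0.9]))
goblet0 0.94 [138.8 212.2] [332.  243.5]
goblet0 0.88 [ 90.  373.7] [577.1 313.6]
goblet0 0.82 [170.7 294.3] [457.  192.9]
goblet0 0.77 [ 77.7 270.7] [427.  330.8]
stopper 0.55 [125.2 326.9] [508.6 263.4]
w_rack (array([519.7, -49.9, 461.8]), array([-0. , -0.3, -0.9]))
slot 0.92 [136.4 323.6] [523.7 -98.5]
track_end 0.77 [254.4 343.9] [ 559.3 -301.7]
track_end 0.46 [ 22.5 224. ] [388.1  52.2]
door_handle 0.93 [ 87.6 292.3] [484.2 -33.7]
door_hinge 0.76 [128.9 359.9] [570.3 -84. ]
rack 0.65 [134.8 320.7] [519.5 -98.9]
rack 0.3 [137.2 323.2] [ 523.3 -102.6]
```

View pics/w_both.png

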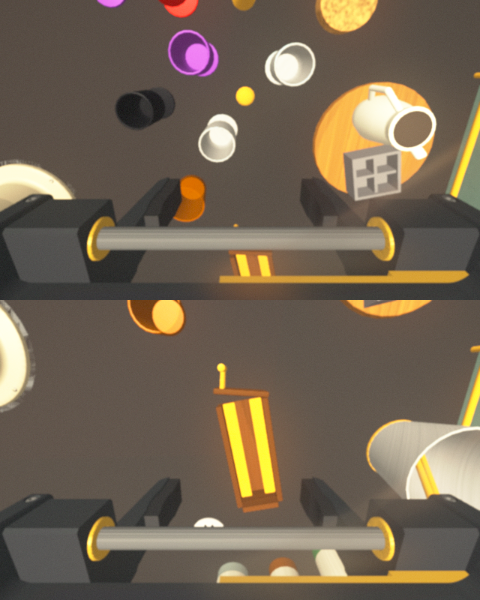

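The wrist pictures show two white-grey goblets in the upper half, with the stopper between them. The rack's two brass lips run from rows 136 to 265 in full pixels, and the door is slightly ajar with its handle at (88, 292). Next I'll fit the rack from the brass lips.

```bash
python3 - <<'E'
from h import *
np.set_printoptions(precision=2,suppress=True)
im=cv2.imread('pics/w_rack.png'); P=camera_params('wrist'); print(np.array(P['intrinsics'])[0])
hsv=cv2.cvtColor(im,cv2.COLOR_BGR2HSV)
m=cv2.inRange(hsv,(18,140,150),(35,255,255)); m[:125]=0;m[275:]=0;m[:,:270]=0;m[:,400:]=0
n,l,st,c=cv2.connectedComponentsWithStats(m)
for i in range(1,n):
    if st[i,4]<150: continue
    pts=np.argwhere(l==i)
    w=np.array([onz('wrist',p,26,P)[:2] for p in pts],np.float32)
    r=cv2.minAreaRect(w); b=cv2.boxPoints(r); print(st[i],r); print(b)
E
python3 -c "
import cv2
cv2.imwrite('pics/crop.png',cv2.resize(cv2.imread('pics/w_rack.png')[70:290,260:400],None,fx=2.7,fy=2.7,interpolation=2))"
```

```text
[295.91   0.   320.7 ]
[ 332  130   35  128 2043] ((564.9359741210938, -192.687255859375), (24.763919830322266, 208.70230102539062), 10.55763053894043)
[[ 533.64  -92.37]
 [ 571.88 -297.54]
 [ 596.23 -293.  ]
 [ 557.99  -87.83]]
[ 297  136   39  127 2018] ((514.0321044921875, -202.24072265625), (24.9726505279541, 208.70652770996094), 10.594457626342773)
[[ 482.57 -101.96]
 [ 520.94 -307.11]
 [ 545.49 -302.52]
 [ 507.12  -97.37]]
```

View pics/crop.png

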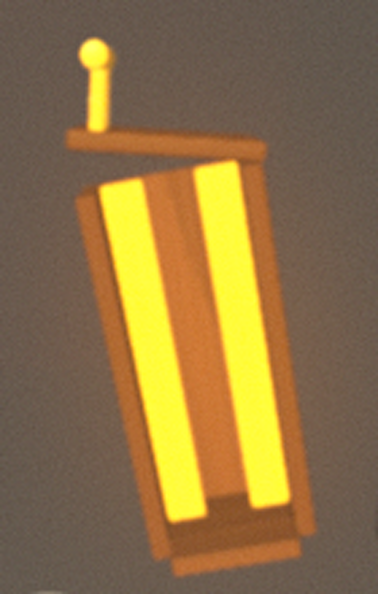

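The rack fit gives its origin at about (520.5, -95.5) with yaw -1.386, and the door about 0.25 rad ajar. I'll open the door.

```bash
cat >> h.py <<'E'
O=np.array([520.5,-95.5]); YR=-1.3862
X=np.array([np.cos(YR),np.sin(YR)]); Y=np.array([-X[1],X[0]])
H=O-1*X+49*Y
def rk(x,y): return O+x*X+y*Y
def toR(p): d=np.array(p)[:2]-O; return np.array([d@X,d@Y])
def handle(a,out=44,al=84):
    c,s=np.cos(-a),np.sin(-a); v=-al*Y-out*X
    return H+np.array([c*v[0]-s*v[1],s*v[0]+c*v[1]])
def dyaw(a): return YR-a+np.pi+ -0.0
def rot(y): return [np.pi,0,y]
def st(tag=''):
    s=arm.sense(); print(tag,round(s['time_s'],1),np.round(s['eef_pos'],1),'F',np.round(s['contact_force'],1),'w',round(s['width'],1),'gf',round(float(np.max(s['gripper_force'])),1)); return s
E
python3 - <<'E'
from h import *
a=0.25; p=handle(a); print(p,H,dyaw(a))
arm.command_gripper(60)
arm.move_ptp([*p,170],rot(dyaw(a)))
arm.servo_line([*p,65])
st('down'); arm.command_gripper(0); st('grip')
E
```

```text
[487.53926834 -36.12713462] [568.48396108 -85.52305263] 1.505392653589793
down 5.7 [488.2 -36.5  65.9] F [ 0.9 -0.  -0.3] w 60.1 gf 0.0
grip 6.5 [488.1 -36.5  65.1] F [ 4.1 -2.8 -3. ] w 10.6 gf 30.0
```

Run:
```python
from h import *
for a in np.arange(0.4,1.91,0.15):
    arm.servo_line([*handle(a),65],rot(dyaw(a)),vel=90)
    s=arm.sense(); print(round(a,2),np.round(s['contact_force'],1),round(s['width'],1))
st(); arm.command_gripper(60)
p=arm.sense()['eef_pos']; arm.servo_line([p[0],p[1],200])
arm.move_ptp([480,150,300],rot(1.755))
P=camera_params('wrist'); save('wrist','w2')
for r in models.tip_of('wrist','goblet0'): print(round(r['score'],2),r['centre'],onz('wrist',r['centre'],0,P)[:2])
for r in models.tip_of('wrist','door_handle'): print(round(r['score'],2),r['centre'],onz('wrist',r['centre'],70,P)[:2],handle(1.9))
# rim/foot: white-grey pixels
```

```text
0.4 [ 5.1 -3.6 -1.9] 10.9
0.55 [ 2.7 -4.  -1.8] 10.9
0.7 [ 2.7 -3.1 -1.4] 11.2
0.85 [ 1.5 -3.6  0.9] 11.0
1.0 [ 0.4 -1.6  2.5] 11.4
1.15 [-0.5  0.7  3.1] 11.1
1.3 [-0.1  3.8  3. ] 11.0
1.45 [1.  5.2 2.2] 10.6
1.6 [0.9 7.  3.2] 10.8
1.75 [3.  7.2 2.3] 11.1
1.9 [4.3 4.8 0.7] 11.1
 9.8 [624.4  -8.   64.9] F [4.3 4.8 0.7] w 11.1 gf 30.0
0.88 [13.2, 304.7] [425.48265138 329.13343717]
0.79 [70.3, 226.6] [333.02418512 243.83316453]
0.75 [127.1, 312.1] [459.05845155 190.95428445]
0.66 [53.0, 415.2] [576.90996822 309.88502953]
```

View pics/w2.png

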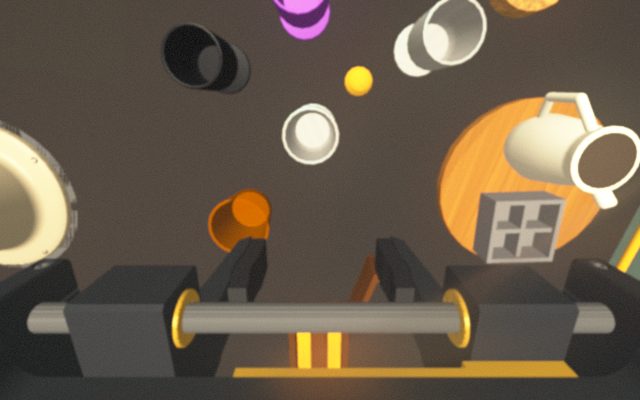

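The wrist picture shows goblet A's rim centred at (134, 310), the stopper at (80, 358), goblet B's rim at about (32, 448) and the pourer at right. I'll pick A first.

Run:
```python
from h import *
im=cv2.imread('pics/w2.png'); P=camera_params('wrist')
hsv=cv2.cvtColor(im,cv2.COLOR_BGR2HSV)
m=cv2.inRange(hsv,(0,0,120),(179,70,255)); m[:95]=0;m[172:]=0;m[:,:270]=0;m[:,350:]=0
c=max(cv2.findContours(m,0,2)[0],key=cv2.contourArea)
e=cv2.fitEllipse(cv2.convexHull(c)); print(e)
A=onz('wrist',e[0][::-1],115,P)[:2]; print('A',A, 'foot check',onz('wrist',(127.1,312.1),0,P)[:2])
for r in models.tip_of('wrist','pourer')[:1]: print('pourer',onz('wrist',r['centre'],30,P)[:2])
print('tumbler',onz('wrist',(222,240),75,P)[:2],'B',onz('wrist',(32,448),115,P)[:2])
yw=YR+np.pi
arm.command_gripper(88)
arm.servo_line([*A,160],rot(yw)); arm.servo_line([*A,93],vel=100); st('down')
arm.command_gripper(0); st('grip')
p=arm.sense()['eef_pos']; arm.servo_line([p[0],p[1],150],vel=80); st('lift')
```

```text
((310.3380126953125, 133.9779510498047), (58.04857635498047, 62.28718566894531), 6.28947639465332)
A [460.15587986 193.42461421] foot check [459.09762417 190.915325  ]
pourer [753.41867301 223.09999698]
tumbler [388.52866623  61.4990866 ] B [572.8744708  311.15121299]
down 15.9 [460.5 193.5  93.6] F [ 0.8 -0.6  0.7] w 88.0 gf 0.0
grip 16.5 [460.3 193.4  93.2] F [-0.3  0.2  1.6] w 58.7 gf 30.0
lift 17.3 [460.  193.4 149.5] F [-0.7  0.  -2. ] w 58.9 gf 30.0
```

```bash
cat >> h.py <<'E'
YW=YR+np.pi
def carry():
    arm.servo_line([*rk(-90,0),150],rot(YW),vel=200); arm.servo_line([*rk(-90,0),102],vel=80); s=st('pre'); return s
def insert(x0,xmax,z=102,y=0,lim=7):
    f0=np.array(arm.sense()['contact_force'])
    for x in np.arange(x0,xmax+.1,8):
        arm.servo_line([*rk(x,y),z],vel=80); s=arm.sense()
        f=np.array(s['contact_force'])-f0; fr=[f[:2]@X,f[:2]@Y,f[2]]
        if np.linalg.norm(fr)>3: print(x,np.round(fr,1),round(s['width'],1))
        if np.linalg.norm(fr)>lim or s['width']<50: print('stop',x); break
    return x
E
python3 - <<'E'
from h import *
carry()
save('wrist','w3')
for c in ['scene','side']: 
    get_image(c); print(c,[(round(r['score'],2),np.round(onz(c,r['centre'],9)[:2])) for r in models.tip_of(c,'goblet0')])
save('side','s3')
E
python3 -c "
import cv2,numpy as np
a=cv2.imread('pics/w3.png');b=cv2.imread('pics/s3.png')[100:300,220:460]
cv2.imwrite('pics/m3.png',np.hstack([a[:, 150:500],cv2.resize(b,(450,400))]))"
```

```text
pre 19.3 [504.2  -7.  102.3] F [ 0.4 -0.4 -1.4] w 59.1 gf 30.0
scene [(0.97, array([396., 447.])), (0.94, array([578., 316.])), (0.93, array([279., 447.])), (0.83, array([358., 246.])), (0.73, array([510.,  -4.])), (0.69, array([423., 340.]))]
side [(0.87, array([501.,   9.])), (0.83, array([262., 459.])), (0.62, array([587., 323.])), (0.61, array([388., 452.]))]
```

View pics/m3.png

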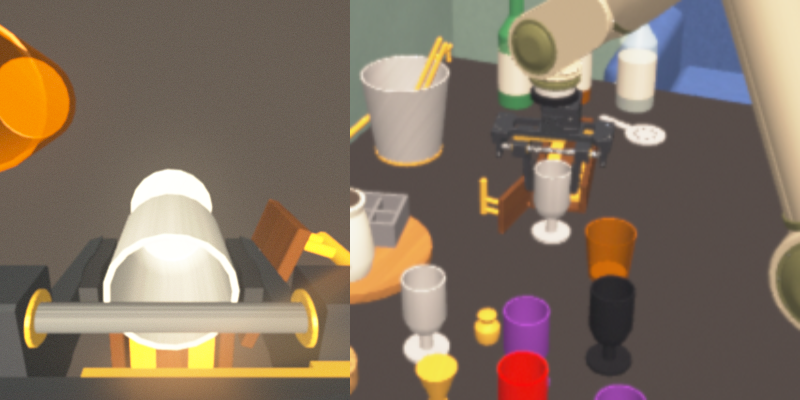

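The goblet is held upright and centred, with the rack ahead of it and the door wide open at right, clear of the path. I'll insert it.

Run:
```python
from h import *
x=insert(-82,182); s=st('in'); print(toR(s['eef_pos']))
```

```text
182.0 [-14.1   0.2   3.8] 58.7
stop 182.0
in 28.1 [ 553.7 -271.9  101.7] F [-2.1 13.9  2.2] w 58.7 gf 30.0
[179.45221238   0.27574787]
```

Run:
```python
from h import *
arm.servo_line([*rk(175,0),102],vel=40); arm.servo_line([*rk(175,0),99.5],vel=20); st('low')
arm.command_gripper(88); st('open')
arm.servo_line([*rk(175,0),200]); 
arm.move_ptp([560,210,300],rot(YW))
P=camera_params('wrist'); im=save('wrist','w4'); print([(round(r['score'],2),np.round(r['centre']),np.round(onz('wrist',r['centre'],0,P)[:2])) for r in models.tip_of('wrist','goblet0')])
get_image('scene');print([(round(r['score'],2),np.round(onz('scene',r['centre'],0)[:2])) for r in models.tip_of('scene','goblet0')])
hsv=cv2.cvtColor(im,cv2.COLOR_RGB2HSV)
m=cv2.inRange(hsv,(0,0,120),(179,70,255))
for c in cv2.findContours(m,0,2)[0]:
    if cv2.contourArea(c)>1200:
        e=cv2.fitEllipse(cv2.convexHull(c)); print(np.round(e[0]),np.round(e[1]),onz('wrist',e[0][::-1],115,P)[:2])
```

```text
low 28.7 [ 553.1 -268.   101. ] F [-1.5  2.3  9.2] w 58.7 gf 30.0
open 29.3 [ 552.6 -267.6   99.4] F [ 0.3  0.1 -0.5] w 87.6 gf 0.0
[(0.85, array([ 53., 237.]), array([425., 327.])), (0.66, array([ 88., 349.]), array([579., 311.])), (0.58, array([103., 163.]), array([330., 245.]))]
[(0.97, array([ 545., -259.])), (0.96, array([389., 453.])), (0.94, array([255., 450.])), (0.9, array([412., 337.])), (0.83, array([575., 311.])), (0.69, array([329., 247.]))]
[320. 317.] [ 55. 404.] [591.52038414  25.91428946]
[569. 279.] [ 7. 12.] [883.44635125 136.39684136]
[476. 210.] [115. 162.] [740.36318134 202.43081596]
[357.  80.] [63. 70.] [576.95995941 313.48740153]
```

View pics/w4.png

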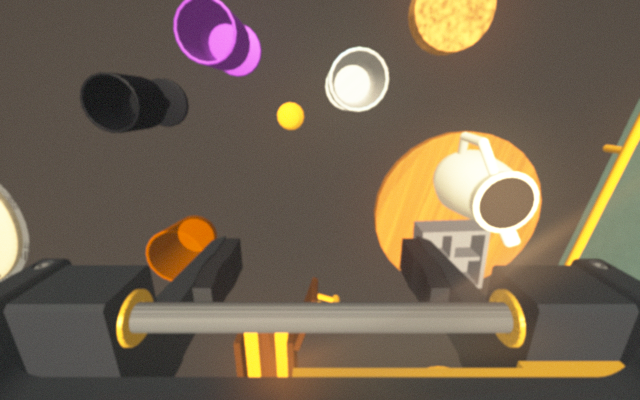

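The wrist picture shows goblet B's rim at (80, 357) with free space around it, and the pourer handle at (140, 470). I'll pick B.

Run:
```python
from h import *
B=[577.3,312.5]; print('handle',onz('wrist',(138,470),100)[:2])
arm.servo_line([*B,170],rot(YW)); arm.servo_line([*B,94],vel=100); st('down')
arm.command_gripper(0); st('grip')
arm.servo_line([*B,150],vel=80); st('lift')
arm.servo_line([500,130,150],rot(YW),vel=200)
carry()
get_image('side'); print([(round(r['score'],2),np.round(onz('side',r['centre'],9)[:2])) for r in models.tip_of('side','goblet0')])
x=insert(-82,118); s=st('in'); print(toR(s['eef_pos']))
```

```text
handle [714.42044995 278.99169791]
down 34.2 [577.7 312.6  94.8] F [ 0.1 -0.1 -0.1] w 87.8 gf 0.0
grip 34.8 [577.6 312.6  94.3] F [0.6 0.4 1.8] w 58.6 gf 29.8
lift 35.6 [577.  312.4 149.4] F [-0.5 -0.1 -2. ] w 58.4 gf 29.8
pre 38.4 [504.2  -7.  102.3] F [-0.   0.  -2.7] w 58.2 gf 29.8
[(0.82, array([270., 452.])), (0.79, array([502.,   7.])), (0.65, array([328., 260.])), (0.58, array([392., 459.])), (0.47, array([ 541., -212.])), (0.39, array([529., -96.]))]
118.0 [-5.6  0.  -0. ] 58.2
in 45.0 [ 541.8 -210.8  101.5] F [-1.3  5.7 -2.5] w 58.2 gf 29.9
[117.24433772  -0.26793787]
```

```bash
python3 - <<'E'
from h import *
for x in (121,124):
    arm.servo_line([*rk(x,0),102],vel=40); s=st(x)
    if abs(s['contact_force'][1])>10: break
arm.servo_line([*rk(x-4,0),102],vel=30);arm.servo_line([*rk(x-4,0),100],vel=20); st('low')
arm.command_gripper(88); st('open')
arm.servo_line([*rk(x-4,0),200])
arm.move_ptp([*rk(10,0),330],rot(YW))
P=camera_params('wrist'); im=save('wrist','w5'); print([(round(r['score'],2),np.round(r['centre']),toR(onz('wrist',r['centre'],6,P))) for r in models.tip_of('wrist','goblet0')])
save('scene','sc5'); print([(round(r['score'],2),np.round(r['centre']),np.round(toR(onz('scene',r['centre'],6)))) for r in models.tip_of('scene','goblet0')])
save('side','sd5')
E
python3 -c "
import cv2,numpy as np
a=cv2.imread('pics/w5.png');b=cv2.imread('pics/sc5.png')[100:300,160:480];c=cv2.imread('pics/sd5.png')[100:380,160:480]
cv2.imwrite('pics/m5.png',np.vstack([a[:300,80:560].copy()[:, :480],np.hstack([cv2.resize(b,(240,200)),cv2.resize(c,(240,200))])]))"
```

```text
121 45.2 [ 542.  -211.5  101.7] F [-3.3 16.6  3.8] w 58.1 gf 29.9
low 45.7 [ 542.3 -210.6  101.1] F [-2.2  5.5  7.6] w 58.1 gf 29.9
open 46.3 [ 542.  -210.6  100. ] F [-0.1 -0.9  0.1] w 88.5 gf 0.0
[(0.79, array([207., 326.]), array([95.48354872,  6.22730864])), (0.63, array([250., 320.]), array([172.53403822,  -2.95064569]))]
[(0.84, array([204., 233.]), array([170.,  -4.])), (0.79, array([200., 414.]), array([-440.,  -23.])), (0.63, array([183., 392.]), array([-374., -108.])), (0.62, array([175., 450.]), array([-589., -149.])), (0.61, array([202., 448.]), array([-552.,  -15.])), (0.58, array([205., 254.]), array([100.,  -0.])), (0.25, array([268., 441.]), array([-471.,  252.]))]
```

View pics/m5.png

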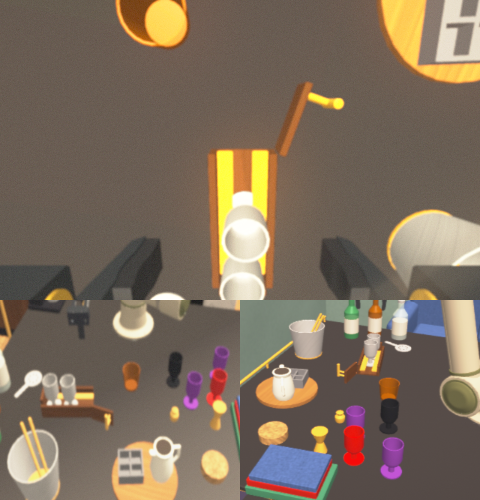

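Both goblets stand in the track, close together against the stop. The scene and side views show only decoys elsewhere. I'll shut the door.

Run:
```python
from h import *
a=1.9; p=handle(a)
arm.command_gripper(60)
arm.move_ptp([*p,180],rot(dyaw(a))); arm.servo_line([*p,65],vel=100); st('down')
arm.command_gripper(0); s=st('grip')
if s['width']>7:
    for a in list(np.arange(1.75,0.05,-0.15))+[0.05,0,-0.03]:
        arm.servo_line([*handle(a),65],rot(dyaw(a)),vel=80)
        s=arm.sense(); f=np.array(s['contact_force']); print(round(a,2),np.round(f,1),round(s['width'],1))
        if s['width']<7 or np.linalg.norm(f)>20: break
```

```text
down 51.8 [624.5  -8.8  65.7] F [-0.5 -0.   1. ] w 60.0 gf 0.0
grip 52.6 [624.5  -8.1  65. ] F [ 3.2  4.8 -0.8] w 11.0 gf 30.0
1.75 [ 2.5  5.5 -1.4] 10.8
1.6 [ 0.3  5.2 -1.2] 10.8
1.45 [ 0.9  7.4 -1.6] 10.9
1.3 [-0.9  7.4  0.7] 11.1
1.15 [-1.2  6.1  0.8] 10.8
1.0 [-2.2  5.6  0.9] 10.9
0.85 [-2.7  3.8  1.5] 11.0
0.7 [-2.4  1.6  1. ] 11.1
0.55 [-0.8 -0.8 -1.5] 11.2
0.4 [ 0.6 -2.6 -3.9] 10.6
0.25 [ 4.  -5.  -5.6] 11.0
0.1 [ 4.5 -2.7 -6.9] 11.1
0.05 [ 4.5 -3.5 -6.9] 10.8
0 [ 5.  -3.1 -6.2] 11.0
-0.03 [12.5 13.4 -7.9] 11.0
```

Contact with the shut stop is clear (13 N). I'll release, retreat and check.

```bash
python3 - <<'E'
from h import *
arm.command_gripper(50); p=arm.sense()['eef_pos']; arm.servo_line([p[0],p[1],200],vel=100)
arm.move_ptp([*rk(0,0),330],rot(YW)); arm.sleep(.5)
P=camera_params('wrist'); save('wrist','w6'); print([(round(r['score'],2),toR(onz('wrist',r['centre'],6,P))) for r in models.tip_of('wrist','goblet0')])
h=models.tip_of('wrist','door_handle')[0]['centre']; print(toR(onz('wrist',h,70,P)),toR(handle(0)))
E
python3 -c "
import cv2
cv2.imwrite('pics/w6c.png',cv2.resize(cv2.imread('pics/w6.png')[120:340,230:410],None,fx=2.5,fy=2.5))"
```

```text
[(0.66, array([102.63972627,   4.71148425])), (0.61, array([178.39782537,  -4.68564145]))]
[-44.1564141  -35.63661233] [-45. -35.]
```

View pics/w6c.png

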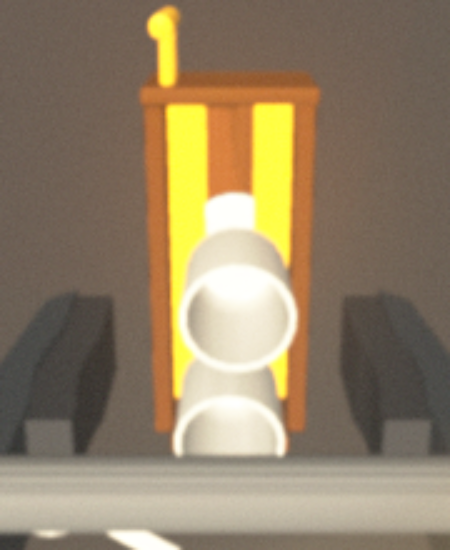

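The picture shows the door flush across the mouth and both goblets upright and close together at the end stop. I'll hand it in.

```bash
python3 -c "
from plant import arm
print(arm.finish_job())"
```

```text
the job is handed in; nothing more can be done
None
```

I stowed the two steel goblets I found upright in the rack, the first against the end stop and the second close behind it, shut the door, and handed the job in; no pass/fail result came back.

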